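# Fold down the hold-down flap and shut the parts case

### The job

Pack up the open parts case: first fold the upright metal hold-down flap down flat over the flange parts lying in the case, and only then swing the big lid fully shut over it. Only push the flap and the lid from their outer sides with the fingers, never pinching them or pressing on their black inner faces; the parts in the case and the things lying around it are not to be lifted or pushed about.

Things in the scene. Friction and masses are not known exactly. Their poses are not given: they have to be found in the camera images.
- parts_case: Grey open case, 160 (x) x 190 (y) x 60 mm high, walls and floor 6 mm, fixed to the worktop. Origin: centre of its underside, on the worktop. Its x axis points from its front wall (robot's side, with a small carrying handle standing 22 mm out and latch plates) to its back wall where the lid is hinged; y runs along the hinges; z up. It stands turned by up to 0.6 rad either way
- hold_flap (a joint): Angle of the hold-down flap: 0 = folded down flat inside the case, about 1.57 = upright, 1.75 = its stop, leaning to the robot. Stiff hinge (friction 0.15 N m): it stays where it is left, so it must be pushed all the way down (2 to 3 N near its free edge)
- case_lid (a joint): Angle of the lid: 0 = shut on the rim, 1.57 = standing upright, 1.85 = its stop, leaning away from the robot. Stiff hinge (friction 0.5 N m): it stays where it is left and does not fall shut, so it must be pushed all the way (up to 7 N near its free edge). It cannot pass the flap while that stands upright
- flap_hinge (a point): Middle of the flap's hinge axis, just inside the front wall, at (-68, 0, 46) mm in the case frame. The flap is an aluminium plate 116 mm long from this axis to its free edge, 150 mm wide along the case's y and 4 mm thick; folded down it lies from the axis towards the lid's hinge, its upper face 4 mm above the axis (50 mm above the worktop, 10 mm below the rim). Upright, that face looks to the front (to the robot)
- flap_edge (a point): Middle of the flap's free edge on the face that is up when it is folded, 116 mm from the axis. A black rubber backing 6 mm thick covers the other face up to 3 mm from its edges; fingers pressing on that backing count as taking hold of the flap
- lid_hinge (a point): Middle of the lid's hinge axis, on top of the back wall, at (80, 0, 60.5) mm in the case frame. The lid is a flat grey plate 166 mm long from this axis to its free edge, 190 mm wide and 8 mm thick, its underside on the axis. The outer face is smooth in the middle, with two 2.5 mm ribs 68 mm to either side. Standing open, the outer face looks away from the robot
- lid_edge (a point): Middle of the lid's free edge on its outer face (top when shut), 166 mm from the hinge axis. A flush black lining covers the inner face up to 3 mm from its edges; fingers pressing on that lining count as taking hold of the lid
- cf_blank: Loose round steel flange, 70 mm across, 13 mm thick, lying flat on the case's floor in the left half; origin at the centre of its underside. To be left lying
- copper_gasket_pack: Loose stack of copper rings, 49 mm across, 10 mm thick, lying on the case's floor in the right half; origin at the centre of its underside. To be left lying
- kf_clamp: Bystander: loose metal ring clamp 57 x 88 x 17 mm with a wing nut, lying beside the case; origin under its centre
- vial_1: Bystander: loose upright glass sample vial with a dark cap, 19 mm across, 58 mm tall, beside the case; origin under its centre
- kf_centering_ring: Bystander: loose seal ring 42 mm across, 8 mm thick, lying beside the case; origin under its centre
- hex_key: Bystander: loose black hex key 32 x 84 x 9 mm, lying beside the case; origin under its centre
Mind the look-alikes: they are no part of the job. What is shaped like the cf_blank but blue or yellow is not meant.

How it is judged:
On the way, in this order (a step that is already met when the one before it is completed fails the run):
1. the flap is folded down flat while the lid is still well open (value of joint hold_flap below 0.09 rad and value of joint case_lid above 0.9 rad), for 0.2 s.
2. the lid is shut over the folded flap (value of joint hold_flap below 0.09 rad and value of joint case_lid below 0.06 rad), for 0.2 s.
At the end, for the whole second after the job is handed in: The flap is down (angle under 0.09 rad) and the lid is shut (angle under 0.06 rad); both parts in the case lie on its floor within 20 mm of where they began; the four bystanders are within 20 mm of where they began and the vial stands (all of step 2 and value of joint case_lid above -0.05 rad and z of each of cf_blank, copper_gasket_pack in the frame of parts_case below 0.02 m and distance of each of cf_blank, copper_gasket_pack, kf_clamp, vial_1, kf_centering_ring, hex_key from where it was at the start of the episode below 0.02 m and angle between vial_1's own z axis and vertical below 0.2 rad); the robot touches nothing.
It fails at once if a part in the case is lifted or pushed more than 20 mm (distance of any of cf_blank, copper_gasket_pack from where it was at the start of the episode above 0.02 m or height (world z) of any of cf_blank, copper_gasket_pack above 0.02 m).
It fails at once if a bystander round the case is lifted or pushed more than 20 mm (distance of any of kf_clamp, vial_1, kf_centering_ring, hex_key from where it was at the start of the episode above 0.02 m or height (world z) of any of kf_clamp, vial_1, kf_centering_ring, hex_key above 0.012 m).
It fails at once if the flap or the lid is pinched: fingers press on its black inner face with over 2 N (contact force between the fingers and hold_flap_c2 above 2 N or contact force between the fingers and case_lid_c3 above 2 N).
It also fails if it takes over 54 s, if anything falls off the work surface, if the arm or the gripper's body presses on something with over 40 N, if the wrist force passes 120 N, or if a joint passes its speed limit or range.

### The arm

A 7-joint arm with a two-finger parallel gripper is mounted at the origin on a cart in front of the work surface, level with it; the furniture and walls round the work are solid. World frame = base frame: x ahead of the robot, y to its left, z up, the work surface at z = 0. Lengths are in m, angles in rad, forces in N, time in s.
With the tool pointing down it reaches from about 0.35 to 0.9 m from the base axis. Payload 8.1 kg.
Tool frame: the origin (TCP) lies between the finger pads; the fingertips stand 22 mm ahead of it and the grasp point (between the pads) lies 3 mm ahead of it; z points along the fingers, x is the direction in which the jaws open and shut, and the axes are right-handed (so a half turn about z gives the same grasp; the last joint's range is limited). The gripper opens to 85 mm and grips with 20 to 120 N. Pads are 22 mm wide; open, the fingers measure 114 mm over their backs; the gripper's body (76 mm by 85 mm) begins 54 mm behind the grasp point. The pads swing forward as they close: fully open they stand 13 mm farther back than shut.
Start: joints at [1.171, 0.434, 0.025, 1.573, -0.012, 1.134, -0.075], TCP at [0.183, -0.598, 0.253] pointing down, gripper open.
Joint ranges: [-2.62, 2.62], [-0.44, 2.09], [-1.27, 1.32], [0.08, 2.57], [-1.32, 4.46], [0.12, 2], [-2.74, 2.74]. Speed limits (rad/s): [2.22, 2.22, 3.01, 3.01, 3.14, 3.14, 3.14].

### API

Orientations are given as a rotation vector (axis times angle).
In Python, from workcell import status, camera, workorder gives the robot as it stands.
- The arm moves only by the tool drive_tool, never from a script. Its argument "deltas" is a list of rows, each an object with "turn": the turn, a rotation vector about the tool's x, y, z in degrees, a list of three; "travel": the shift along the tool's x, y, z in cm, a list of three; "jaw": the closure in counts, from 0 (fully open) to 255 (shut). In form: [{"turn": [rx, ry, rz], "travel": [x, y, z], "jaw": jaw}, ...]. A call has exactly 8 rows; each row shifts and turns the commanded pose from where the row before left it, along the tool's axes as they then stand; what a row does not reach is not made up. A row lasts 1/8 s, in which the tool goes at most 62.5 mm and 10.7 degrees, less where a joint would pass 70% of its speed; a pose out of reach is approached as far as the arm can. A call with a gripper value outside its range is refused whole. The fingers move at their own pace and stop on an object; "grip_force" is the grip in N (left out, the last holds). Time passes only in rows, so rows that do not move let the fingers close, or fill a call up. It gives the time, the measured TCP pose, the force and the opening at its end, in the units of the state.
- status.get_state(): the state, without advancing time (a new reading comes with each control period).
- camera(name): name is "scene" or "top" or "wrist"; returns a dict with "image" (420x560x3 uint8, red, green, blue), "range_z" (420x560 float32, m along the optical axis (not along the pixel's ray), 0 where there is no reading), "K" (3x3 intrinsics, pixels), "dist" ([k1, k2, p1, p2, k3] as OpenCV has them; the pictures are not rectified), "origin" and "orientation" of the camera in the world; the wrist camera has in their place "hand_eye" (4x4, takes a point from camera to tool coordinates, whose origin is the TCP and whose axes are the tool frame's). Camera axes: x right, y down, z forward; pixel columns grow to the right and rows downward; lengths in m; the calibration is good to about 2 mm. A picture is of the moment at which its call begins: read the wrist's pose just before it.
- workorder.job_done(): hands the job in, once; it reports no verdict.
The state is a dict: "clock": time; "qpos": joint angles; "dq": joint speeds; "effort": joint torques, N m; "ee_pos": TCP position; "tcp_rot": TCP orientation; "contact_force": force on the tool from outside, world axes, zero at the start; "moment": the same for the moment, N m; "gripper_width": opening from 0.0 (shut) to 1.0 (fully open).
Only numpy, scipy, OpenCV 4.12 (cv2) and the standard library are available. Lean on these libraries where they do the work, as an engineer would, in place of code of your own. Each camera call takes 0.05 s, during which the arm holds its last target.

## Working session

There is one attempt and no reset: what is moved stays moved. The work goes in short steps, Python scripts to look and compute and a tool call to move; the robot and the scene stay as the last step left them, time stands still between calls to the robot, and variables do not carry over. Pictures are saved under pics/ and viewed, and the job is handed in when it is done.

Besides the shell and the picture viewer there is one more tool, called as a command line: name --argument value ..., lists and objects as JSON in quotes. drive_tool: Moves the arm, as the interface text tells. Its arguments: {"type":"object","properties":{"deltas":{"type":"array"},"grip_force":{"type":"number"}},"required":["deltas"]}

```bash
ls; mkdir -p pics
python3 - <<'E'
from workcell import status,camera
import cv2,numpy as np
print(status.get_state())
for n in ['scene','top']:
    c=camera(n); cv2.imwrite(f'pics/{n}0.png',c['image'][:,:,::-1]); np.savez(f'{n}0.npz',**c)
    print(n,c['K'],c['dist'],c['origin'],c['orientation'])
c=camera('wrist'); print(c['K'],c['dist'],c['hand_eye'])
E
```

```text
pics
{'clock': 0.0, 'qpos': array([ 1.17139143,  0.43519937,  0.02496991,  1.57407427, -0.01150994,
        1.13399803, -0.07508792]), 'dq': array([ 0.00096244, -0.002048  ,  0.00033443, -0.00170769, -0.00069162,
        0.00061424,  0.00087685]), 'effort': array([ 1.93495449e-03, -6.70466638e+01,  1.02612946e+00, -3.16217709e+01,
        1.55649253e-02,  1.24691165e-02, -4.52499819e-05]), 'ee_pos': array([ 0.18258251, -0.59725881,  0.25254943]), 'tcp_rot': array([-2.52488127e+00,  1.86815292e+00,  2.12583095e-03]), 'contact_force': array([-0.02533918, -0.02230005,  0.42817217]), 'moment': array([ 0.05574296, -0.04150682, -0.01082746]), 'gripper_width': 1.0009124521703445}
scene [[527.56495464   0.         287.80366491]
 [  0.         527.56495464 208.34583926]
 [  0.           0.           1.        ]] [-0.05780911  0.          0.          0.          0.        ] [-0.17322475 -0.4774499   0.58076168] [-1.92566978  1.06039498 -0.54309566]
top [[501.52204345   0.         281.22998448]
 [  0.         501.52204345 204.83146018]
 [  0.           0.           1.        ]] [-0.0232309  0.         0.         0.         0.       ] [ 0.38126063 -0.06657088  1.2129773 ] [-2.13417199  2.20090189 -0.07612552]
[[344.61215228   0.         282.07300706]
 [  0.         344.61215228 213.08312134]
 [  0.           0.           1.        ]] [-0.06318907  0.          0.          0.          0.        ] [[ 9.99998821e-01 -1.50365338e-03 -3.10413904e-04  1.36475914e-03]
 [ 1.52631505e-03  9.51665452e-01  3.07132769e-01 -7.87945034e-02]
 [-1.66411037e-04 -3.07132881e-01  9.51666625e-01 -1.21246571e-01]
 [ 0.00000000e+00  0.00000000e+00  0.00000000e+00  1.00000000e+00]]
```

View pics/scene0.png

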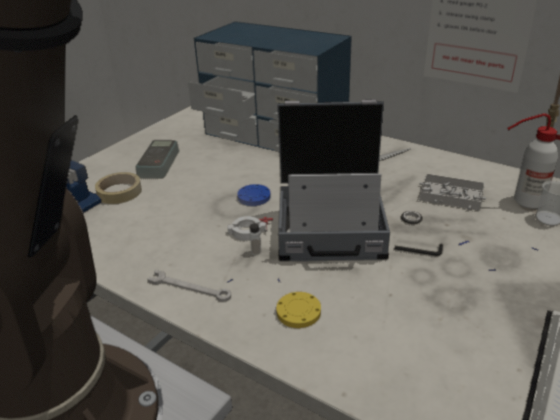

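View pics/top0.png

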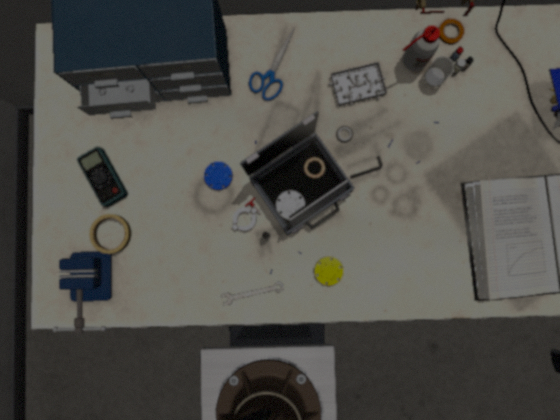

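The scene view shows the upright grey flap at about (335,203) and the lid's black inside at (330,140). The clamp is at (248,226), the vial at (256,238), the ring at (411,216) and the hex key at (420,248). The top view has the case centred near (300,185), turned so that its x axis points up and left.

```bash
cat > h.py <<'E'
import numpy as np,cv2
from scipy.spatial.transform import Rotation as R
def load(n): 
    d=np.load(n+'.npz'); return {k:d[k] for k in d.files}
def cloud(c):
    h,w=c['range_z'].shape
    u,v=np.meshgrid(np.arange(w),np.arange(h))
    p=cv2.undistortPoints(np.stack([u,v],-1).reshape(-1,1,2).astype(np.float64),c['K'],c['dist']).reshape(h,w,2)
    z=c['range_z']; P=np.dstack([p[...,0]*z,p[...,1]*z,z])
    W=P@R.from_rotvec(c['orientation']).as_matrix().T+c['origin']
    W[z==0]=np.nan
    return W
def proj(c,X):
    Rm=R.from_rotvec(c['orientation']).as_matrix()
    rv=cv2.Rodrigues(Rm.T)[0]; t=-Rm.T@c['origin']
    return cv2.projectPoints(np.asarray(X,float).reshape(-1,1,3),rv,t,c['K'],c['dist'])[0].reshape(-1,2)
def cam(n):
    from workcell import camera
    return camera(n)
E
python3 - <<'E'
from h import *
for n,box in (('scene0',(260,90,200,190)),('top0',(190,90,210,170))):
    c=load(n);W=cloud(c)
    x,y,w,h=box
    im=cv2.resize(c['image'][y:y+h,x:x+w,::-1],None,fx=3.7,fy=3.2 if 0 else 3.2)
    cv2.imwrite(f'pics/{n}_crop.png',im[:600])
t=load('top0');W=cloud(t)
print('table',np.nanmedian(W[250:260,150:200,2]))
for (u,v) in [(290,205),(314,167),(245,215),(265,238),(344,133),(370,167),(322,215),(280,142),(218,176),(329,271)]:
    print((u,v),W[v,u].round(4))
s=load('scene0');V=cloud(s)
for (u,v) in [(335,203),(300,190),(370,190),(330,140),(285,110),(375,110),(248,226),(255,228),(256,240),(411,216),(420,248)]:
    print('s',(u,v),V[v,u].round(4))
E
```

```text
table 5.8330836101738726e-05
(290, 205) [ 0.486  -0.0677  0.0184]
(314, 167) [ 0.5782 -0.129   0.0044]
(245, 215) [0.4666 0.042  0.002 ]
(265, 238) [ 0.4082 -0.0077  0.0561]
(344, 133) [ 6.607e-01 -2.058e-01  3.000e-04]
(370, 167) [ 0.5748 -0.2661 -0.0027]
(322, 215) [ 0.461  -0.1445 -0.0019]
(280, 142) [ 0.5997 -0.0512  0.2034]
(218, 176) [0.5628 0.1046 0.0108]
(329, 271) [ 0.3264 -0.1554  0.0106]
s (335, 203) [ 0.4792 -0.1306  0.1108]
s (300, 190) [ 0.4512 -0.0802  0.1349]
s (370, 190) [ 0.5114 -0.1773  0.1336]
s (330, 140) [ 0.6017 -0.0516  0.1555]
s (285, 110) [0.5593 0.0176 0.2156]
s (375, 110) [ 0.6441 -0.1185  0.2131]
s (248, 226) [ 4.752e-01  5.510e-02 -1.000e-04]
s (255, 228) [ 0.4119 -0.012   0.0578]
s (256, 240) [ 0.41   -0.0138  0.034 ]
s (411, 216) [ 0.6678 -0.1995 -0.    ]
s (420, 248) [ 0.5793 -0.2526 -0.    ]
```

```bash
ls pics
```

```text
scene0.png
scene0_crop.png
top0.png
top0_crop.png
```

View pics/top0_crop.png

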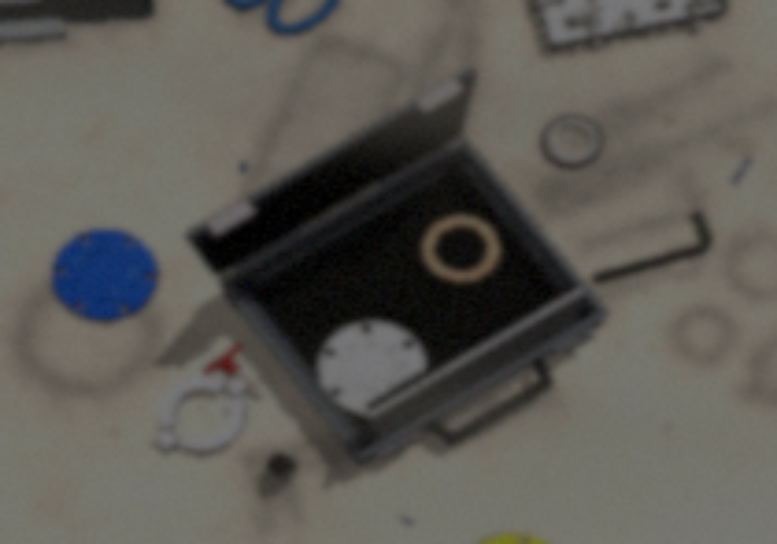

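View pics/scene0_crop.png

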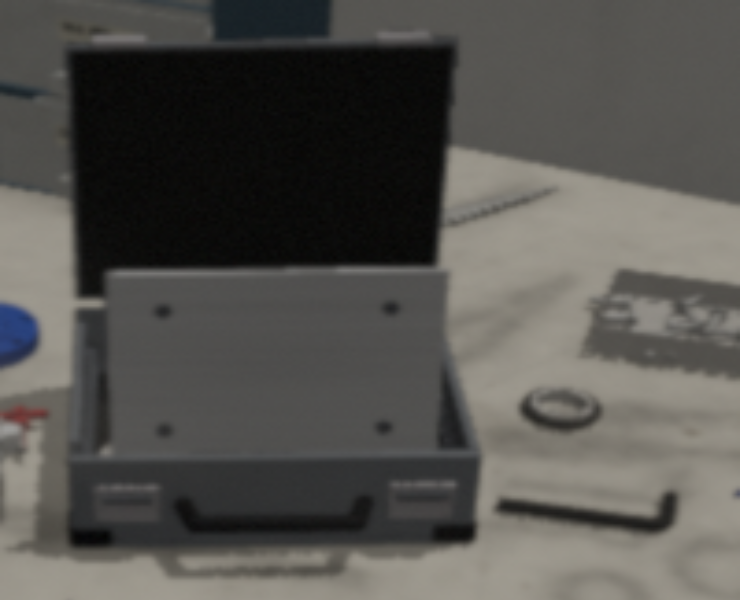

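The enlarged crop confirms that the white-grey disc, top view (290,205), is the cf_blank inside the case. The blue disc at (218,176) and the yellow one at (329,271) are look-alikes outside it. Next I'll fit the case pose, and the flap and lid angles.

```bash
cat > fit.py <<'E'
from h import *
s=load('scene0');V=cloud(s);t=load('top0');W=cloud(t)
def plane(P):
    P=P[~np.isnan(P).any(1)]
    for _ in range(4):
        c=P.mean(0);n=np.linalg.svd(P-c,full_matrices=0)[2][2];r=(P-c)@n
        P=P[abs(r)<max(0.002,2*np.median(abs(r)))]
    if n[0]>0:n=-n
    return c,n,np.std(r),len(P)
cf,nf,rf,k1=plane(V[170:208,300:365].reshape(-1,3))
cl,nl,rl,k2=plane(V[110:160,290:372].reshape(-1,3))
for c,n,r in((cf,nf,rf),(cl,nl,rl)): print(c.round(4),n.round(4),r,'yaw',np.arctan2(-n[1],-n[0]),'tilt',np.arcsin(n[2]))
yaw=np.arctan2(-(nl+nf)[1],-(nl+nf)[0])
# front wall plane in scene image
cw,nw,rw,_=plane(V[240:252,310:360].reshape(-1,3)); print('front',cw.round(4),nw.round(4),rw,np.arctan2(-nw[1],-nw[0]))
# rim points: both clouds, z 52..64
ex=np.array([np.cos(yaw),np.sin(yaw)]);ey=np.array([-ex[1],ex[0]])
for nm,Q in (('scene',V),('top',W)):
    q=Q.reshape(-1,3);q=q[~np.isnan(q).any(1)]
    m=(np.linalg.norm(q[:,:2]-[0.53,-0.1],axis=1)<0.16)
    q=q[m]; a=q[:,:2]@ex;b=q[:,:2]@ey
    for lo,hi in((0.012,0.05),(0.055,0.064),(0.08,0.15),(0.15,0.24)):
        k=(q[:,2]>lo)&(q[:,2]<hi)
        print(nm,lo,k.sum(),'a',np.percentile(a[k],[0,2,10,50,90,98,100]).round(4),'b',np.percentile(b[k],[0,2,10,50,90,98,100]).round(4))
print(yaw)
E
python3 fit.py
```

```text
[ 0.5002 -0.1122  0.1272] [-0.2746 -0.1558 -0.9488] 0.009412372249258276 yaw 0.5161605348574992 tilt -1.249523072402983
[ 0.6019 -0.0524  0.1663] [-0.8429 -0.5381 -0.0089] 0.0010279034489768352 yaw 0.5681763097921422 tilt -0.008854136773114621
front [ 0.4669 -0.1369  0.0349] [-0.8454 -0.5324 -0.043 ] 0.0009829650188984164 0.561969572591735
scene 0.012 2641 a [0.2988 0.3019 0.3089 0.3243 0.4072 0.4757 0.4809] b [-0.4576 -0.4521 -0.4394 -0.3391 -0.2324 -0.2167 -0.2047]
scene 0.055 1126 a [0.32   0.3222 0.3237 0.3331 0.412  0.4768 0.4898] b [-0.4568 -0.4549 -0.4508 -0.3474 -0.2681 -0.2233 -0.2166]
scene 0.08 6562 a [0.3316 0.3343 0.3362 0.3421 0.4855 0.4872 0.4917] b [-0.4552 -0.4465 -0.4277 -0.3605 -0.2941 -0.2726 -0.2647]
scene 0.15 5065 a [0.3364 0.3398 0.3423 0.4833 0.486  0.4881 0.4929] b [-0.4555 -0.4501 -0.4332 -0.3606 -0.2871 -0.2696 -0.2647]
top 0.012 1847 a [0.301  0.3036 0.3192 0.3936 0.4766 0.4784 0.4797] b [-0.5097 -0.4528 -0.4471 -0.3286 -0.2673 -0.2158 -0.205 ]
top 0.055 839 a [0.3228 0.3241 0.3261 0.3962 0.4816 0.4839 0.4851] b [-0.4593 -0.458  -0.4552 -0.3538 -0.2701 -0.2263 -0.2196]
top 0.08 712 a [0.3335 0.3348 0.3362 0.4827 0.4843 0.4848 0.487 ] b [-0.4544 -0.4478 -0.4311 -0.3629 -0.2936 -0.2727 -0.2675]
top 0.15 1306 a [0.3395 0.3408 0.3437 0.4827 0.4873 0.4898 0.4914] b [-0.4558 -0.4493 -0.4306 -0.3615 -0.292  -0.2728 -0.2674]
0.5556948141827167
```

```bash
cat > fit2.py <<'E'
from fit import *
print('-----')
cf,nf,rf,k=plane(V[182:212,305:362].reshape(-1,3)); print('flap',cf.round(4),nf.round(4),rf,k,np.arctan2(-nf[1],-nf[0]))
yaw=0.566
ex=np.array([np.cos(yaw),np.sin(yaw)]);ey=np.array([-ex[1],ex[0]])
for nm,Q in (('scene',V),('top',W)):
    q=Q.reshape(-1,3);q=q[~np.isnan(q).any(1)]
    q=q[(np.linalg.norm(q[:,:2]-[0.53,-0.1],axis=1)<0.16)]; a=q[:,:2]@ex;b=q[:,:2]@ey
    for lo,hi in((0.056,0.064),(0.07,0.15),(0.15,0.17),(0.17,0.24)):
        k=(q[:,2]>lo)&(q[:,2]<hi)
        print(nm,lo,k.sum(),'a',np.percentile(a[k],[0,2,10,50,90,98,100]).round(4),'b',np.percentile(b[k],[0,1,2,10,50,90,98,99,100]).round(4))
    for lo in np.arange(0.06,0.24,0.01):
        k=(q[:,2]>lo)&(q[:,2]<lo+0.01); kf=k&(a<0.42);kl=k&(a>0.42)
        print(nm,round(lo,3),'flap a',kf.sum(),np.median(a[kf]).round(4) if kf.any() else '', 'b',np.percentile(b[kf],[2,98]).round(4) if kf.any() else '','lid a',np.median(a[kl]).round(4) if kl.any() else '', np.percentile(b[kl],[2,98]).round(4) if kl.any() else '')
E
python3 fit2.py | sed -n '/-----/,$p'
```

```text
-----
flap [ 0.4776 -0.127   0.1227] [-0.8398 -0.5371  0.0791] 0.0009869250005963295 1469 0.5690157902984295
scene 0.056 1060 a [0.317  0.3187 0.3202 0.3296 0.4091 0.4736 0.487 ] b [-0.4604 -0.4594 -0.4587 -0.4548 -0.3517 -0.272  -0.2275 -0.2243 -0.2202]
scene 0.07 7067 a [0.327  0.3298 0.3318 0.3372 0.4816 0.4832 0.4878] b [-0.4602 -0.4552 -0.4511 -0.4312 -0.3644 -0.2977 -0.2773 -0.2737 -0.2697]
scene 0.15 1742 a [0.333  0.3354 0.3367 0.4785 0.4815 0.4831 0.4873] b [-0.4605 -0.456  -0.4527 -0.4328 -0.3648 -0.2964 -0.2763 -0.2726 -0.2702]
scene 0.17 3323 a [0.4728 0.4757 0.4776 0.4799 0.4824 0.4844 0.4885] b [-0.4604 -0.4581 -0.4559 -0.4405 -0.3653 -0.2891 -0.274  -0.272  -0.2697]
scene 0.06 flap a 704 0.33 b [-0.458  -0.2708] lid a 0.4654 [-0.4583 -0.2704]
scene 0.07 flap a 470 0.331 b [-0.4369 -0.292 ] lid a 0.4803 [-0.285  -0.2712]
scene 0.08 flap a 460 0.3319 b [-0.4376 -0.2938] lid a 0.4808 [-0.4558 -0.2718]
scene 0.09 flap a 471 0.3328 b [-0.4372 -0.2925] lid a 0.4803 [-0.4551 -0.274 ]
scene 0.1 flap a 489 0.3335 b [-0.4374 -0.2939] lid a 0.4804 [-0.4551 -0.2733]
scene 0.11 fla
[... 1926 characters left out ...]
796 [-0.4526 -0.2761]
top 0.13 flap a 46 0.3354 b [-0.4389 -0.2943] lid a 0.4795 [-0.4531 -0.2781]
top 0.14 flap a 39 0.3363 b [-0.4386 -0.3061] lid a 0.4795 [-0.457  -0.2763]
top 0.15 flap a 180 0.3429 b [-0.4367 -0.2966] lid a 0.4794 [-0.4513 -0.277 ]
top 0.16 flap a 179 0.3402 b [-0.4385 -0.2976] lid a 0.4793 [-0.4531 -0.2783]
top 0.17 flap a 0  b  lid a 0.4793 [-0.4528 -0.2769]
top 0.18 flap a 0  b  lid a 0.4792 [-0.4544 -0.2779]
top 0.19 flap a 0  b  lid a 0.4791 [-0.4546 -0.2751]
top 0.2 flap a 0  b  lid a 0.4791 [-0.4555 -0.2751]
top 0.21 flap a 0  b  lid a 0.479 [-0.4506 -0.2776]
top 0.22 flap a 0  b  lid a 0.4822 [-0.4574 -0.2763]
top 0.23 flap a 0  b  lid a 0.4797 [-0.4474 -0.2869]
```

```bash
cat > pl.py <<'E'
from h import *
YAW=0.566; O=np.array([0.5336,-0.094,0.0])
Rc=R.from_euler('z',YAW).as_matrix()
def orient(phi):
    s,c=np.sin(np.radians(phi)),np.cos(np.radians(phi))
    return Rc@np.array([[0,c,s],[1,0,0],[0,s,-c]])
def tipT(tip,phi,L=0.022):   # tip centre in case frame -> TCP world
    M=orient(phi); return M,O+Rc@np.asarray(tip)-L*M[:,2]
def now():
    from workcell import status
    s=status.get_state(); M=R.from_rotvec(s['tcp_rot']).as_matrix(); p=s['ee_pos']
    return s,M,p
def rep():
    s,M,p=now()
    tip=Rc.T@(p+0.022*M[:,2]-O); z=Rc.T@M[:,2]
    y=Rc.T@M[:,1]
    print('t %.2f tip_case(mm)'%s['clock'],(tip*1000).round(1),'zc',z.round(3),'yc',y.round(3),'pitch',np.degrees(np.arctan2(z[0],-z[2])).round(1),'F',s['contact_force'].round(2),'w',round(s['gripper_width'],3),'q',s['qpos'].round(2))
    return s,M,p
def to(tip,phi,Mp=None):
    s,M,p=rep() if Mp is None else (None,)+Mp
    Mt,pt=tipT(np.array(tip)/1000,phi)
    print(' turn(deg,tool)',np.degrees(R.from_matrix(M.T@Mt).as_rotvec()).round(1),' travel now-axes(cm)',(M.T@(pt-p)*100).round(2),' travel after-turn axes',(Mt.T@(pt-p)*100).round(2),'worldTCP',pt.round(3))
    return Mt,pt
E
python3 - <<'E'
from pl import *
to((-130,0,200),20)
to((-130,0,250),0)
s,M,p=now();print(M.round(3))
for f in ('scene0','top0'):
    c=load(f);im=c['image'][:,:,::-1].copy()
    cs=[(x,y,z) for x in(-80,80) for y in(-95,95) for z in(0,60)]
    th=1.485;
    for r in(0,116):
        for y in(-75,75):cs.append((-68+r*np.cos(th)-4*np.sin(th),y,46+r*np.sin(th)+4*np.cos(th)))
    for y in(-95,95):cs.append((80+166*np.cos(1.565),y,60.5+166*np.sin(1.565)))
    for q in proj(c,O+(Rc@(np.array(cs)/1000).T).T): cv2.circle(im,tuple(np.int32(q.round())),1,(0,255,0),-1)
    x,y,w,h=(260,90,200,150) if f[0]=='s' else (190,90,200,150)
    cv2.imwrite(f'pics/{f}_ov.png',cv2.resize(im[y:y+h+30,x:x+w],None,fx=3.3,fy=3.3))
E
```

```text
t 0.15 tip_case(mm) [-566.1 -236.6  230.7] zc [ 0.     0.001 -1.   ] yc [-0.964  0.266  0.   ] pitch 0.0 F [-0.33  1.46 -0.25] w 1.004 q [ 1.17  0.44  0.02  1.57 -0.01  1.13 -0.08]
 turn(deg,tool) [ -3.8 -28.6 162.3]  travel now-axes(cm) [-34.21 -35.02   3.24]  travel after-turn axes [23.67 39.18 17.67] worldTCP [ 0.418 -0.168  0.221]
t 0.15 tip_case(mm) [-566.1 -236.6  230.7] zc [ 0.     0.001 -1.   ] yc [-0.964  0.266  0.   ] pitch 0.0 F [-0.33  1.46 -0.25] w 1.004 q [ 1.17  0.44  0.02  1.57 -0.01  1.13 -0.08]
 turn(deg,tool) [1.000e-01 0.000e+00 1.646e+02]  travel now-axes(cm) [-34.42 -35.75  -1.89]  travel after-turn axes [23.67 43.61 -1.93] worldTCP [ 0.424 -0.164  0.272]
[[ 0.292 -0.956 -0.   ]
 [-0.956 -0.292  0.001]
 [-0.001  0.    -1.   ]]
```

View pics/scene0_ov.png

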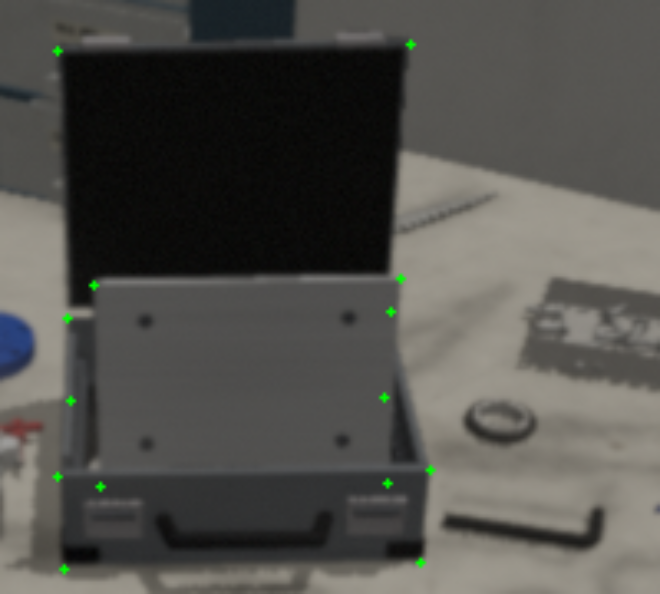

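View pics/top0_ov.png

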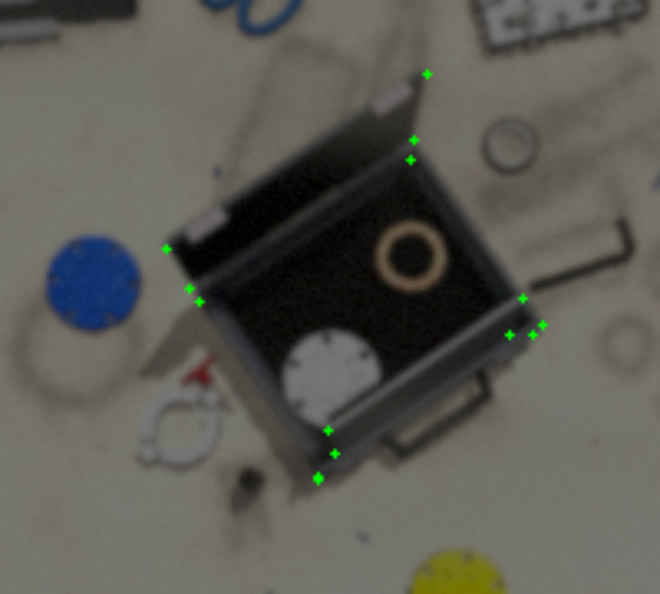

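```bash
python3 - <<'E'
s=open('pl.py').read()
s=s.replace("Rc@np.array([[0,c,s],[1,0,0],[0,s,-c]])","Rc@np.array([[c,0,s],[0,-1,0],[s,0,-c]])").replace("y=Rc.T@M[:,1]","y=Rc.T@M[:,0]").replace("'yc'","'xc'")
open('pl.py','w').write(s)
E
python3 - <<'E'
from pl import *
to((-130,0,250),0)
s,M,p=now();print((M.T@[0.2,0.15,0]).round(3),(M.T@[0.24,0.43,0]).round(3))
E
```

```text
t 0.15 tip_case(mm) [-566.1 -236.6  230.7] zc [ 0.     0.001 -1.   ] xc [-0.266 -0.964 -0.001] pitch 0.0 F [-0.33  1.46 -0.25] w 1.004 q [ 1.17  0.44  0.02  1.57 -0.01  1.13 -0.08]
 turn(deg,tool) [-1.000e-01  1.000e-01 -1.054e+02]  travel now-axes(cm) [-34.42 -35.75  -1.89]  travel after-turn axes [ 43.61 -23.67  -1.93] worldTCP [ 0.424 -0.164  0.272]
[-0.085 -0.235  0.   ] [-0.341 -0.355  0.   ]
```

drive_tool --deltas '[{"turn":[0,0,0],"travel":[-2,-2,-0.5],"jaw":255},{"turn":[0,0,0],"travel":[-4,-4,-0.5],"jaw":255},{"turn":[0,0,0],"travel":[-4,-4,-0.5],"jaw":255},{"turn":[0,0,0],"travel":[-4,-4,-0.4],"jaw":255},{"turn":[0,0,0],"travel":[-4,-4,0],"jaw":255},{"turn":[0,0,0],"travel":[-4,-4,0],"jaw":255},{"turn":[0,0,0],"travel":[-4,-4,0],"jaw":255},{"turn":[0,0,0],"travel":[-3,-3,0],"jaw":255}]' --grip_force 60

```text
clock: 1.15
ee_pos: [0.3761, -0.2332, 0.2724]
tcp_rot: [-2.527, 1.866, -0.0]
contact_force: [-0.0, -0.5, -0.2]
gripper_width: 0.004
```

drive_tool --deltas '[{"turn":[0,0,-10],"travel":[0,0,0],"jaw":255},{"turn":[0,0,-10],"travel":[0,0,0],"jaw":255},{"turn":[0,0,-10],"travel":[0,0,0],"jaw":255},{"turn":[0,0,-10],"travel":[0,0,0],"jaw":255},{"turn":[0,0,-10],"travel":[0,0,0],"jaw":255},{"turn":[0,0,-10],"travel":[0,0,0],"jaw":255},{"turn":[0,0,-10],"travel":[0,0,0],"jaw":255},{"turn":[0,0,-10],"travel":[0,0,0],"jaw":255}]'

```text
clock: 2.15
ee_pos: [0.3751, -0.2355, 0.2721]
tcp_rot: [-3.135, -0.201, 0.001]
contact_force: [0.2, 0.1, 0.4]
gripper_width: -0.002
```

Run:
```python
from pl import *
to((-130,0,250),0)
to((-120,0,150),20)
```

```text
t 2.15 tip_case(mm) [-209.7  -34.4  250.1] zc [-0.  0. -1.] xc [ 0.906 -0.424 -0.   ] pitch -0.0 F [0.17 0.11 0.37] w -0.002 q [ 0.75  0.15 -0.35  1.94  0.06  1.07  0.51]
 turn(deg,tool) [ -0.    0.  -25.1]  travel now-axes(cm) [ 5.75 -6.5   0.01]  travel after-turn axes [ 7.97 -3.44  0.01] worldTCP [ 0.424 -0.164  0.272]
t 2.15 tip_case(mm) [-209.7  -34.4  250.1] zc [-0.  0. -1.] xc [ 0.906 -0.424 -0.   ] pitch -0.0 F [0.17 0.11 0.37] w -0.002 q [ 0.75  0.15 -0.35  1.94  0.06  1.07  0.51]
 turn(deg,tool) [  4.4  19.7 -24.8]  travel now-axes(cm) [ 5.98 -6.6  10.15]  travel after-turn axes [ 4.25 -3.44 12.35] worldTCP [ 0.426 -0.162  0.171]
```

drive_tool --deltas '[{"turn":[0,0,-8.4],"travel":[0,0,0],"jaw":255},{"turn":[0,0,-8.4],"travel":[0,0,0],"jaw":255},{"turn":[0,0,-8.3],"travel":[0,0,0],"jaw":255},{"turn":[0,10,0],"travel":[0,0,0],"jaw":255},{"turn":[0,10,0],"travel":[0,0,0],"jaw":255},{"turn":[0,0,0],"travel":[1.4,-1.2,4],"jaw":255},{"turn":[0,0,0],"travel":[1.4,-1.1,4.2],"jaw":255},{"turn":[0,0,0],"travel":[1.4,-1.1,4.2],"jaw":255}]'

```text
clock: 3.15
ee_pos: [0.4266, -0.1631, 0.1691]
tcp_rot: [-2.888, -0.829, -0.507]
contact_force: [0.7, -1.0, -0.1]
gripper_width: 0.0
```

Run:
```python
from pl import *
rep()
c=cam('scene');np.savez('s1.npz',**c);cv2.imwrite('pics/s1.png',cv2.resize(c['image'][60:300,160:480,::-1],None,fx=2.4,fy=2.4))
```

```text
t 3.15 tip_case(mm) [-119.9   -1.   148.5] zc [ 0.34  -0.003 -0.94 ] xc [ 0.94  -0.007  0.34 ] pitch 19.9 F [ 0.69 -1.   -0.1 ] w 0.0 q [ 0.86  0.25 -0.46  2.2  -0.35  0.56  1.26]
```

View pics/s1.png

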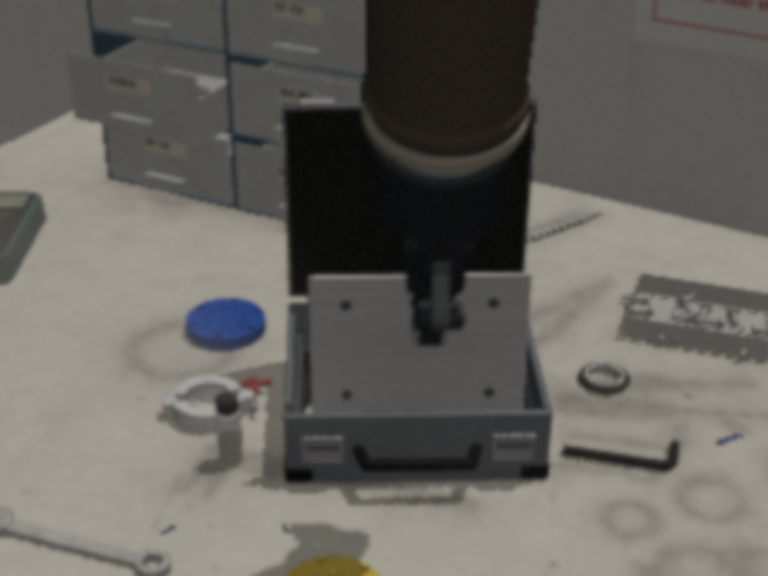

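The gripper stands in front of the flap, with its fingertip at about (430,335) in the crop, clear of everything. Now I'll plan the arc for the flap push.

```bash
cat > flap.py <<'E'
from pl import *
h=14.5
def tipfor(th,phi,r,pen):
    s,c=np.sin(np.radians(phi)),np.cos(np.radians(phi)); xt=np.array([c,s])
    d=np.array([np.cos(th),np.sin(th)]);n=np.array([-d[1],d[0]]);ax=np.array([-68.,46.])
    P=ax+r*d+4*n   # desired along-face position of tip centre
    # tip centre = P + k*n such that min corner dist = -pen
    k=max(h*(xt@n),-h*(xt@n)) - pen
    # min over corners of (k ± h xt.n) = k-|h xt.n|
    return P+k*n
phi=20
deg=[85,75,65,55,45,35,25,18,12,6,0,0]
rr =[100,100,98,96,93,90,86,84,84,84,84,84]
pts=[tipfor(np.radians(a),phi,r,1.5 if a>0 else 1+2*i/11) for i,(a,r) in enumerate(zip(deg,rr))]
s,M,p=rep(); cur=Rc.T@(p+0.022*M[:,2]-O)*1000; cur=cur[[0,2]]
sn,cs=np.sin(np.radians(phi)),np.cos(np.radians(phi))
for a,q in zip(deg,pts):
    d=(q-cur)/10; print(a,q.round(1),'dx %.2f dz %.2f'%(d@[cs,sn],d@[sn,-cs])); cur=q
E
python3 flap.py
```

```text
t 3.20 tip_case(mm) [-117.7    3.   145.1] zc [ 0.34   0.004 -0.941] xc [ 0.941 -0.004  0.34 ] pitch 19.9 F [ 0.14  5.62 -3.75] w 0.001 q [ 0.86  0.25 -0.46  2.2  -0.35  0.55  1.26]
85 [-74.9 147. ] dx 4.09 dz 1.29
75 [-56.  146.3] dx 1.75 dz 0.71
65 [-38.1 140.2] dx 1.47 dz 1.18
55 [-21.8 130.8] dx 1.22 dz 1.44
45 [ -8.3 117.9] dx 0.82 dz 1.68
35 [  2.1 102.7] dx 0.47 dz 1.78
25 [ 8.4 85.8] dx 0.00 dz 1.81
18 [11.  74.8] dx -0.13 dz 1.12
12 [13.2 67.9] dx -0.02 dz 0.73
6 [14.9 60.8] dx -0.09 dz 0.73
0 [16.  52.1] dx -0.19 dz 0.85
0 [16. 52.] dx -0.01 dz 0.02
```

drive_tool --deltas '[{"turn":[0,0,0],"travel":[1,0,0.3],"jaw":255},{"turn":[0,0,0],"travel":[1,0,0.3],"jaw":255},{"turn":[0,0,0],"travel":[1,0,0.3],"jaw":255},{"turn":[0,0,0],"travel":[1,0,0.3],"jaw":255},{"turn":[0,0,0],"travel":[0.5,0,0.2],"jaw":255},{"turn":[0,0,0],"travel":[0.4,0,0.2],"jaw":255},{"turn":[0,0,0],"travel":[0.4,0,0.2],"jaw":255},{"turn":[0,0,0],"travel":[0.4,0,0.2],"jaw":255}]'

```text
clock: 4.2
ee_pos: [0.4775, -0.1311, 0.1704]
tcp_rot: [-2.886, -0.83, -0.506]
contact_force: [-1.0, -0.7, 1.1]
gripper_width: 0.002
```

```bash
python3 flap.py | head -4
python3 - <<'E'
from pl import *
c=cam('scene');np.savez('s2.npz',**c);cv2.imwrite('pics/s2.png',cv2.resize(c['image'][100:300,220:440,::-1],None,fx=3,fy=3))
E
```

```text
t 4.20 tip_case(mm) [-59.8  -1.3 149.7] zc [ 0.34  -0.002 -0.94 ] xc [ 0.94  -0.006  0.34 ] pitch 19.9 F [-1.   -0.73  1.05] w 0.002 q [ 0.71  0.28 -0.44  2.14 -0.28  0.54  1.09]
85 [-74.9 147. ] dx -1.51 dz -0.26
75 [-56.  146.3] dx 1.75 dz 0.71
65 [-38.1 140.2] dx 1.47 dz 1.18
```

View pics/s2.png

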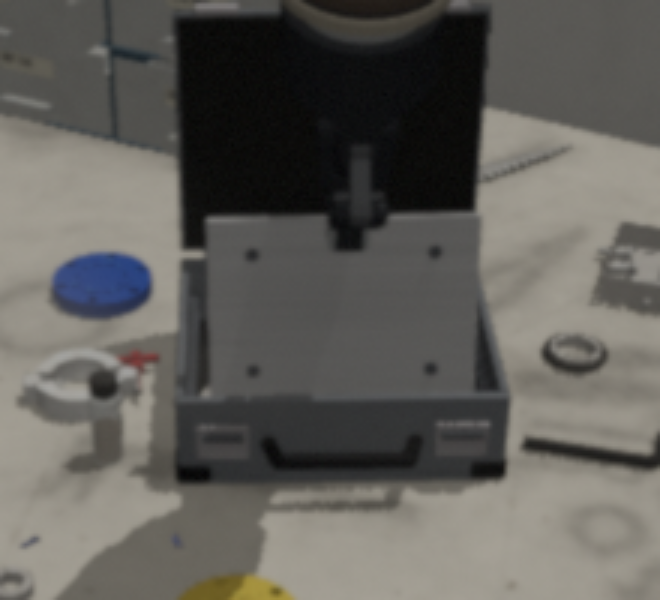

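drive_tool --deltas '[{"turn":[0,0,0],"travel":[0.3,0,0.5],"jaw":255},{"turn":[0,0,0],"travel":[0.7,0,0.6],"jaw":255},{"turn":[0,0,0],"travel":[0.7,0,0.6],"jaw":255},{"turn":[0,0,0],"travel":[0.6,0,0.7],"jaw":255},{"turn":[0,0,0],"travel":[0.6,0,0.7],"jaw":255},{"turn":[0,0,0],"travel":[0.4,0,0.8],"jaw":255},{"turn":[0,0,0],"travel":[0.4,0,0.8],"jaw":255},{"turn":[0,0,0],"travel":[0.2,0,0.9],"jaw":255}]'

```text
clock: 5.25
ee_pos: [0.5251, -0.1012, 0.1307]
tcp_rot: [-2.886, -0.831, -0.506]
contact_force: [-0.4, -0.8, 0.9]
gripper_width: 0.002
```

```bash
python3 flap.py
python3 - <<'E'
from pl import *
c=cam('scene');np.savez('s3.npz',**c);cv2.imwrite('pics/s3.png',cv2.resize(c['image'][100:300,220:440,::-1],None,fx=3,fy=3))
E
```

```text
t 5.25 tip_case(mm) [ -3.5  -1.6 110. ] zc [ 0.34  -0.002 -0.94 ] xc [ 0.94  -0.005  0.34 ] pitch 19.9 F [-0.43 -0.79  0.95] w 0.002 q [ 0.57  0.39 -0.4   2.11 -0.23  0.43  0.97]
85 [-74.9 147. ] dx -5.44 dz -5.91
75 [-56.  146.3] dx 1.75 dz 0.71
65 [-38.1 140.2] dx 1.47 dz 1.18
55 [-21.8 130.8] dx 1.22 dz 1.44
45 [ -8.3 117.9] dx 0.82 dz 1.68
35 [  2.1 102.7] dx 0.47 dz 1.78
25 [ 8.4 85.8] dx 0.00 dz 1.81
18 [11.  74.8] dx -0.13 dz 1.12
12 [13.2 67.9] dx -0.02 dz 0.73
6 [14.9 60.8] dx -0.09 dz 0.73
0 [16.  52.1] dx -0.19 dz 0.85
0 [16. 52.] dx -0.01 dz 0.02
```

View pics/s3.png

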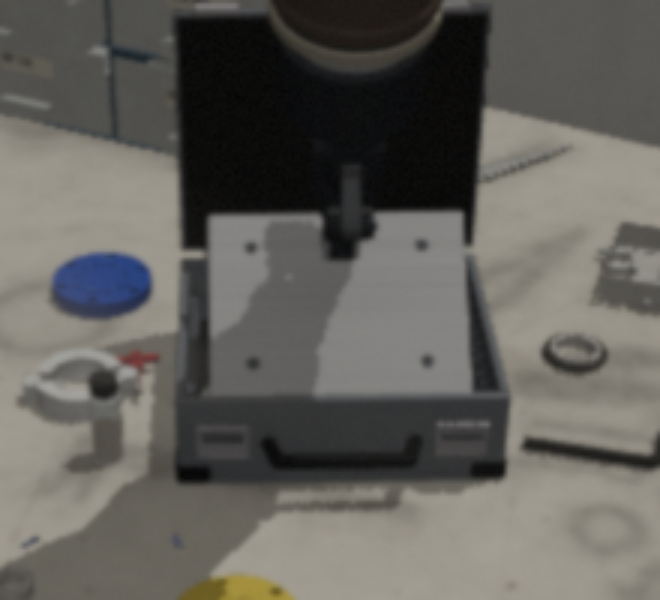

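drive_tool --deltas '[{"turn":[0,0,0],"travel":[0.3,0,0.9],"jaw":255},{"turn":[0,0,0],"travel":[0,0,0.9],"jaw":255},{"turn":[0,0,0],"travel":[0,0,0.9],"jaw":255},{"turn":[0,0,0],"travel":[-0.1,0,0.6],"jaw":255},{"turn":[0,0,0],"travel":[-0.1,0,0.6],"jaw":255},{"turn":[0,0,0],"travel":[0,0,0.7],"jaw":255},{"turn":[0,0,0],"travel":[-0.1,0,0.7],"jaw":255},{"turn":[0,0,0],"travel":[-0.2,0,0.6],"jaw":255}]'

```text
clock: 6.3
ee_pos: [0.5403, -0.0917, 0.0746]
tcp_rot: [-2.886, -0.831, -0.506]
contact_force: [0.5, 0.2, 0.8]
gripper_width: -0.001
```

```bash
python3 flap.py|sed -n '1p;10,12p'
python3 - <<'E'
from pl import *
c=cam('scene');np.savez('s4.npz',**c);cv2.imwrite('pics/s4.png',cv2.resize(c['image'][100:300,220:440,::-1],None,fx=3,fy=3))
V=cloud(c); q=V.reshape(-1,3);q=q[~np.isnan(q).any(1)]
C=(q-O)@Rc*1000
m=(abs(C[:,1]+45)<20)&(C[:,2]<120)&(C[:,2]>44)
for lo in range(-70,70,10):
    k=m&(C[:,0]>lo)&(C[:,0]<lo+10); print(lo,k.sum(),np.median(C[k,2]).round(1) if k.any() else '')
E
```

```text
t 6.30 tip_case(mm) [14.4 -1.7 53.9] zc [ 0.34  -0.002 -0.94 ] xc [ 0.94  -0.005  0.34 ] pitch 19.9 F [0.52 0.23 0.77] w -0.001 q [ 0.51  0.5  -0.38  2.13 -0.21  0.29  0.95]
12 [13.2 67.9] dx -0.02 dz 0.73
6 [14.9 60.8] dx -0.09 dz 0.73
0 [16.  52.1] dx -0.19 dz 0.85
-70 7 51.5
-60 77 50.6
-50 74 51.1
-40 75 51.4
-30 78 51.6
-20 71 51.6
-10 67 51.9
0 71 52.3
10 66 52.4
20 66 52.6
30 58 52.8
40 43 53.3
50 0 
60 0
```

View pics/s4.png

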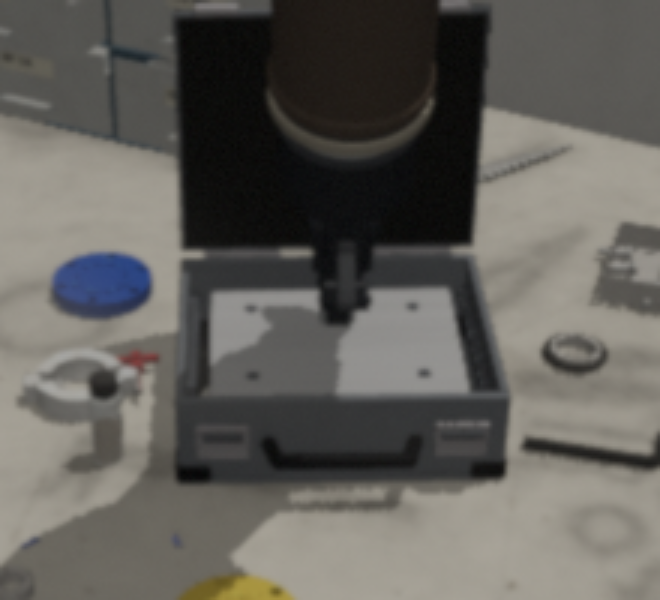

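drive_tool --deltas '[{"turn":[0,0,0],"travel":[-0.1,0,0.2],"jaw":255},{"turn":[0,0,0],"travel":[-0.1,0,0.2],"jaw":255},{"turn":[0,0,0],"travel":[0,0,0.1],"jaw":255},{"turn":[0,0,0],"travel":[0,0,0.1],"jaw":255},{"turn":[0,0,0],"travel":[0,0,0],"jaw":255},{"turn":[0,0,0],"travel":[0,0,0],"jaw":255},{"turn":[0,0,0],"travel":[0,0,0],"jaw":255},{"turn":[0,0,0],"travel":[0,0,0],"jaw":255}]'

```text
clock: 7.35
ee_pos: [0.5402, -0.0917, 0.0713]
tcp_rot: [-2.887, -0.832, -0.509]
contact_force: [-19.6, -3.0, 45.0]
gripper_width: 0.001
```

Run:
```python
from pl import *
rep()
c=cam('scene');np.savez('s5.npz',**c)
V=cloud(c); q=V.reshape(-1,3);q=q[~np.isnan(q).any(1)]
C=(q-O)@Rc*1000
for yb in (-45,45):
  m=(abs(C[:,1]-yb)<20)&(C[:,2]<120)&(C[:,2]>44)
  print([np.median(C[m&(C[:,0]>lo)&(C[:,0]<lo+10),2]).round(1) for lo in range(-60,50,10)])
to((-20,0,300),0)
```

```text
t 7.35 tip_case(mm) [14.3 -1.7 50.6] zc [ 0.341 -0.003 -0.94 ] xc [ 0.94  -0.004  0.341] pitch 20.0 F [-19.65  -3.03  45.05] w 0.001 q [ 0.51  0.51 -0.38  2.13 -0.21  0.28  0.95]
[np.float64(50.3), np.float64(50.5), np.float64(50.4), np.float64(50.4), np.float64(50.2), np.float64(50.3), np.float64(50.3), np.float64(50.4), np.float64(50.4), np.float64(50.2), np.float64(49.8)]
[np.float64(50.6), np.float64(50.5), np.float64(50.5), np.float64(50.7), np.float64(50.4), np.float64(50.4), np.float64(50.5), np.float64(50.4), np.float64(50.7), np.float64(50.4), np.float64(50.3)]
t 7.40 tip_case(mm) [14.3 -1.7 50.6] zc [ 0.341 -0.003 -0.94 ] xc [ 0.94  -0.004  0.341] pitch 20.0 F [-19.77  -2.19  45.16] w 0.004 q [ 0.51  0.51 -0.38  2.13 -0.21  0.28  0.95]
 turn(deg,tool) [  0.1 -20.   -0.3]  travel now-axes(cm) [  6.04  -0.11 -24.48]  travel after-turn axes [ -2.68  -0.16 -25.07] worldTCP [ 0.517 -0.105  0.322]
```

drive_tool --deltas '[{"turn":[0,0,0],"travel":[0,0,-1],"jaw":255},{"turn":[0,0,0],"travel":[0,0,-4],"jaw":255},{"turn":[0,0,0],"travel":[0,0,-5],"jaw":255},{"turn":[0,0,0],"travel":[0,0,-5],"jaw":255},{"turn":[0,-10,0],"travel":[0,0,0],"jaw":255},{"turn":[0,-10,0],"travel":[0,0,0],"jaw":255},{"turn":[0,0,0],"travel":[0,0,-5],"jaw":255},{"turn":[0,0,0],"travel":[0,0,-5],"jaw":255}]'

```text
clock: 8.4
ee_pos: [0.4972, -0.1179, 0.3104]
tcp_rot: [-3.017, -0.872, 0.006]
contact_force: [2.2, -1.0, -0.3]
gripper_width: 0.004
```

Run:
```python
from pl import *
rep()
c=cam('scene');np.savez('s6.npz',**c)
V=cloud(c); q=V.reshape(-1,3);q=q[~np.isnan(q).any(1)]
C=(q-O)@Rc*1000
for yb in (-45,0,45):
  m=(abs(C[:,1]-yb)<20)&(C[:,2]<120)&(C[:,2]>44)
  print([np.median(C[m&(C[:,0]>lo)&(C[:,0]<lo+10),2]).round(1) for lo in range(-60,50,10)])
m=(abs(C[:,1])<80)&(C[:,0]>70)&(C[:,0]<120)
print([np.median(C[m&(C[:,2]>lo)&(C[:,2]<lo+10),0]).round(1) for lo in range(70,220,10)])
Mp=to((130,0,290),0)
to((130,0,185),0,Mp)
cv2.imwrite('pics/s6.png',cv2.resize(c['image'][60:300,160:480,::-1],None,fx=2.4,fy=2.4))
```

```text
t 8.40 tip_case(mm) [-43.6  -0.6 288.4] zc [-0.003  0.002 -1.   ] xc [ 1.    -0.004 -0.003] pitch -0.2 F [ 2.15 -0.98 -0.27] w 0.004 q [ 0.37  0.23 -0.3   1.74  0.07  1.19  0.62]
[np.float64(50.6), np.float64(50.5), np.float64(50.4), np.float64(50.4), np.float64(50.3), np.float64(50.5), np.float64(50.7), np.float64(50.6), np.float64(50.5), np.float64(50.7), np.float64(50.5)]
[np.float64(50.3), np.float64(50.7), np.float64(50.5), np.float64(50.8), np.float64(50.8), np.float64(50.5), np.float64(50.6), np.float64(50.8), np.float64(50.7), np.float64(50.7), np.float64(50.2)]
[np.float64(50.6), np.float64(50.7), np.float64(50.8), np.float64(50.9), np.float64(50.8), np.float64(50.5), np.float64(50.7), np.float64(50.5), np.float64(50.7), np.float64(50.7), np.float64(50.9)]
[np.float64(80.8), np.float64(80.6), np.float64(80.3), np.float64(80.3), np.float64(80.4), np.float64(80.4), np.float64(80.0), np.float64(80.0), np.float64(80.0), np.float64(79.9), np.float64(79.9), np.float64(79.8), np.float64(79.7), np.float64(79.8), np.float64(79.7)]
t 8.45 tip_case(mm) [-41.6  -2.5 295.5] zc [ 0.004 -0.005 -1.   ] xc [ 1.    -0.004  0.004] pitch 0.2 F [3.51 0.06 5.68] w -0.0 q [ 0.37  0.22 -0.3   1.73  0.07  1.2   0.62]
 turn(deg,tool) [ 0.3 -0.2 -0.2]  travel now-axes(cm) [17.17 -0.32  0.61]  travel after-turn axes [17.17 -0.24  0.55] worldTCP [ 0.643 -0.024  0.312]
 turn(deg,tool) [0. 0. 0.]  travel now-axes(cm) [ 0.   0.  10.5]  travel after-turn axes [ 0.   0.  10.5] worldTCP [ 0.643 -0.024  0.207]
```

View pics/s6.png

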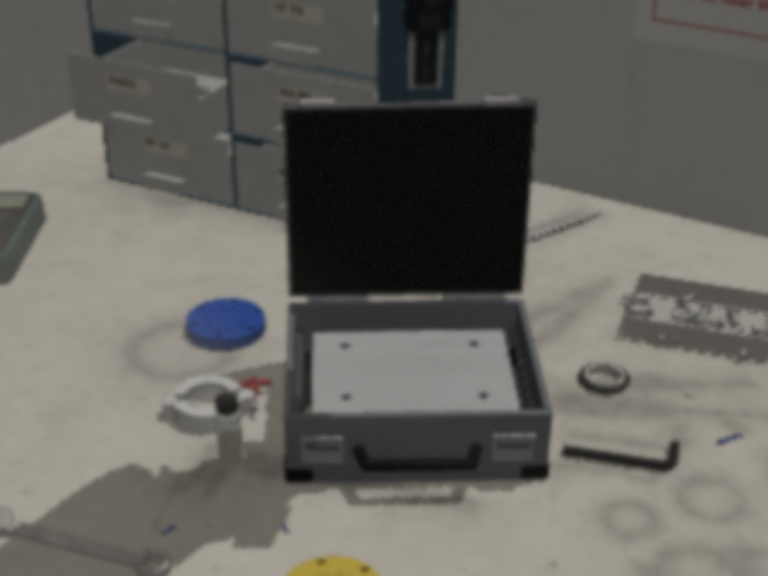

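drive_tool --deltas '[{"turn":[0,0,0],"travel":[3,0,0],"jaw":255},{"turn":[0,0,0],"travel":[5,-0.2,0],"jaw":255},{"turn":[0,0,0],"travel":[5,0,0],"jaw":255},{"turn":[0,0,0],"travel":[4,0,0],"jaw":255},{"turn":[0,0,0],"travel":[0,0,0],"jaw":255},{"turn":[0,0,0],"travel":[0,0,3],"jaw":255},{"turn":[0,0,0],"travel":[0,0,4],"jaw":255},{"turn":[0,0,0],"travel":[0,0,3],"jaw":255}]'

```text
clock: 9.45
ee_pos: [0.6388, -0.0279, 0.2078]
tcp_rot: [3.019, 0.867, -0.005]
contact_force: [-0.3, -0.9, 0.0]
gripper_width: 0.0
```

Run:
```python
from pl import *
rep()
c=cam('scene');np.savez('s7.npz',**c)
cv2.imwrite('pics/s7.png',cv2.resize(c['image'][40:280,160:480,::-1],None,fx=2.4,fy=2.4))
c=cam('top');np.savez('t7.npz',**c)
cv2.imwrite('pics/t7.png',cv2.resize(c['image'][40:280,130:450,::-1],None,fx=2.4,fy=2.4))
rep()
```

```text
t 9.45 tip_case(mm) [124.1  -0.6 185.8] zc [-0.003  0.001 -1.   ] xc [ 1.    -0.007 -0.003] pitch -0.2 F [-0.32 -0.91  0.04] w 0.0 q [ 0.16  0.52 -0.31  1.57  0.17  1.08  0.37]
t 9.55 tip_case(mm) [122.7   0.2 183.9] zc [-0.008  0.003 -1.   ] xc [ 1.    -0.006 -0.008] pitch -0.4 F [-0.06 -0.47  0.82] w -0.0 q [ 0.16  0.52 -0.31  1.57  0.17  1.08  0.37]
```

View pics/s7.png

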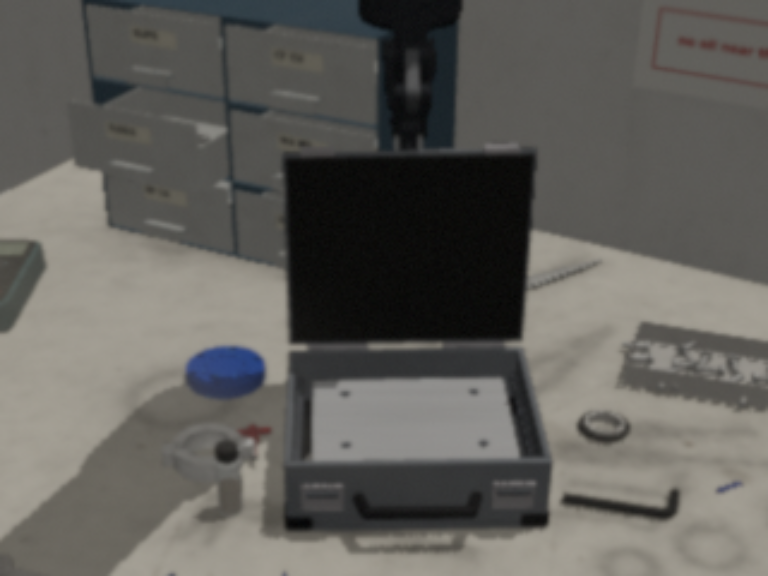

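View pics/t7.png

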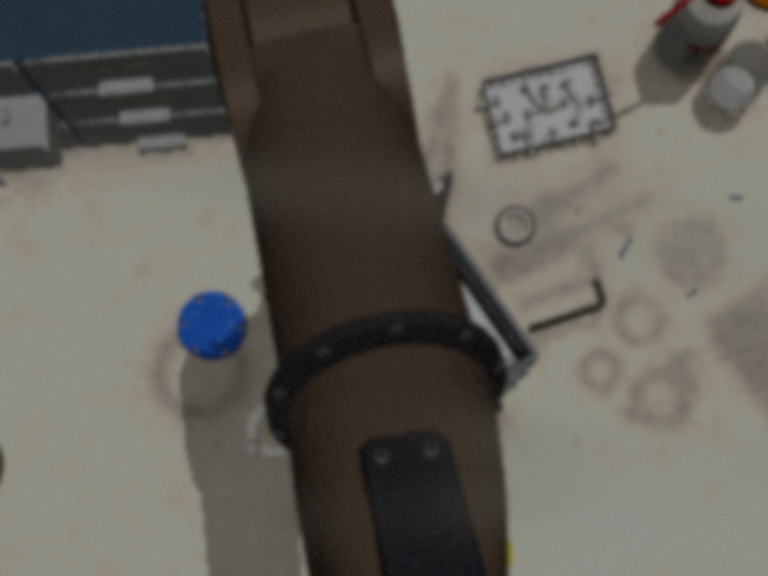

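The scene crop shows the fingers standing behind the lid at about (408,130), with the flap lying flat. The top view has the arm covering the case and nothing touching. Next I'll plan the lid push.

```bash
cat > lid.py <<'E'
from pl import *
s,M,p=rep(); cur=(Rc.T@(p+0.022*M[:,2]-O)*1000)[[0,2]]
for a in [90,80,70,60,50,40,30,20,10,5,0]:
    th=np.radians(a); d=np.array([-np.cos(th),np.sin(th)]);n=np.array([np.sin(th),np.cos(th)])
    q=np.array([80,60.5])+128*d+(8-1.5)*n+[14.5,0]
    e=(q-cur)/10; print(a,q.round(1),'dx %.2f dz %.2f'%(e[0],-e[1])); cur=q
E
python3 lid.py
```

```text
t 9.55 tip_case(mm) [122.7   0.2 183.9] zc [-0.008  0.003 -1.   ] xc [ 1.    -0.006 -0.008] pitch -0.4 F [-0.06 -0.47  0.82] w -0.0 q [ 0.16  0.52 -0.31  1.57  0.17  1.08  0.37]
90 [101.  188.5] dx -2.17 dz -0.46
80 [ 78.7 187.7] dx -2.23 dz 0.08
70 [ 56.8 183. ] dx -2.18 dz 0.47
60 [ 36.1 174.6] dx -2.07 dz 0.84
50 [ 17.2 162.7] dx -1.89 dz 1.19
40 [  0.6 147.8] dx -1.66 dz 1.50
30 [-13.1 130.1] dx -1.37 dz 1.76
20 [-23.6 110.4] dx -1.05 dz 1.97
10 [-30.4  89.1] dx -0.69 dz 2.13
5 [-32.4  78.1] dx -0.20 dz 1.10
0 [-33.5  67. ] dx -0.11 dz 1.11
```

drive_tool --deltas '[{"turn":[0,0,0],"travel":[-1,0,-0.2],"jaw":255},{"turn":[0,0,0],"travel":[-1.2,0,-0.2],"jaw":255},{"turn":[0,0,0],"travel":[-1.1,0,0],"jaw":255},{"turn":[0,0,0],"travel":[-1.1,0,0.1],"jaw":255},{"turn":[0,0,0],"travel":[-1.1,0,0.2],"jaw":255},{"turn":[0,0,0],"travel":[-1.1,0,0.3],"jaw":255},{"turn":[0,0,0],"travel":[-1,0,0.4],"jaw":255},{"turn":[0,0,0],"travel":[-1,0,0.4],"jaw":255}]'

```text
clock: 10.55
ee_pos: [0.5663, -0.073, 0.199]
tcp_rot: [3.019, 0.869, -0.004]
contact_force: [1.7, 1.2, 1.6]
gripper_width: -0.003
```

```bash
python3 lid.py
python3 - <<'E'
from pl import *
c=cam('scene');np.savez('s8.npz',**c)
cv2.imwrite('pics/s8.png',cv2.resize(c['image'][40:280,160:480,::-1],None,fx=2.4,fy=2.4))
E
```

```text
t 10.55 tip_case(mm) [ 38.8   0.2 177. ] zc [-0.003  0.001 -1.   ] xc [ 1.    -0.006 -0.003] pitch -0.1 F [1.71 1.24 1.58] w -0.003 q [ 0.27  0.42 -0.32  1.75  0.16  0.99  0.45]
90 [101.  188.5] dx 6.22 dz -1.15
80 [ 78.7 187.7] dx -2.23 dz 0.08
70 [ 56.8 183. ] dx -2.18 dz 0.47
60 [ 36.1 174.6] dx -2.07 dz 0.84
50 [ 17.2 162.7] dx -1.89 dz 1.19
40 [  0.6 147.8] dx -1.66 dz 1.50
30 [-13.1 130.1] dx -1.37 dz 1.76
20 [-23.6 110.4] dx -1.05 dz 1.97
10 [-30.4  89.1] dx -0.69 dz 2.13
5 [-32.4  78.1] dx -0.20 dz 1.10
0 [-33.5  67. ] dx -0.11 dz 1.11
```

View pics/s8.png

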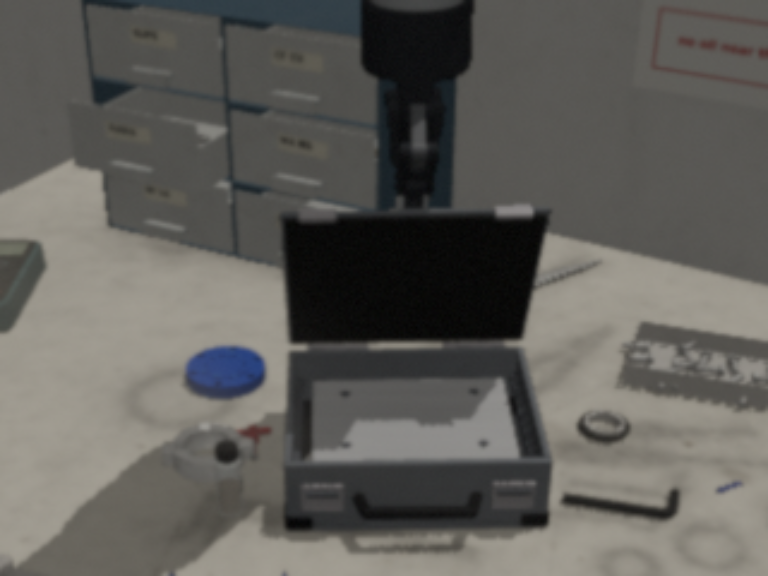

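The lid is turning at about 60°, pushed from its outer face, and the top edge now sits at row ≈212 in the crop. I'll continue along the arc.

drive_tool --deltas '[{"turn":[0,0,0],"travel":[-1.1,0,0.8],"jaw":255},{"turn":[0,0,0],"travel":[-1,0,0.6],"jaw":255},{"turn":[0,0,0],"travel":[-0.9,0,0.7],"jaw":255},{"turn":[0,0,0],"travel":[-0.8,0,0.8],"jaw":255},{"turn":[0,0,0],"travel":[-0.7,0,0.9],"jaw":255},{"turn":[0,0,0],"travel":[-0.7,0,0.9],"jaw":255},{"turn":[0,0,0],"travel":[-0.5,0,1],"jaw":255},{"turn":[0,0,0],"travel":[-0.5,0,1],"jaw":255}]'

```text
clock: 11.6
ee_pos: [0.514, -0.1058, 0.1319]
tcp_rot: [3.019, 0.869, -0.004]
contact_force: [0.9, -0.5, 0.0]
gripper_width: -0.006
```

```bash
python3 lid.py
python3 - <<'E'
from pl import *
c=cam('scene');np.savez('s9.npz',**c)
cv2.imwrite('pics/s9.png',cv2.resize(c['image'][40:280,160:480,::-1],None,fx=2.4,fy=2.4))
E
```

```text
t 11.60 tip_case(mm) [-22.9   0.6 109.9] zc [-0.002  0.001 -1.   ] xc [ 1.    -0.006 -0.002] pitch -0.1 F [ 0.91 -0.46  0.  ] w -0.006 q [ 0.33  0.44 -0.31  1.94  0.18  0.8   0.49]
90 [101.  188.5] dx 12.39 dz -7.86
80 [ 78.7 187.7] dx -2.23 dz 0.08
70 [ 56.8 183. ] dx -2.18 dz 0.47
60 [ 36.1 174.6] dx -2.07 dz 0.84
50 [ 17.2 162.7] dx -1.89 dz 1.19
40 [  0.6 147.8] dx -1.66 dz 1.50
30 [-13.1 130.1] dx -1.37 dz 1.76
20 [-23.6 110.4] dx -1.05 dz 1.97
10 [-30.4  89.1] dx -0.69 dz 2.13
5 [-32.4  78.1] dx -0.20 dz 1.10
0 [-33.5  67. ] dx -0.11 dz 1.11
```

View pics/s9.png

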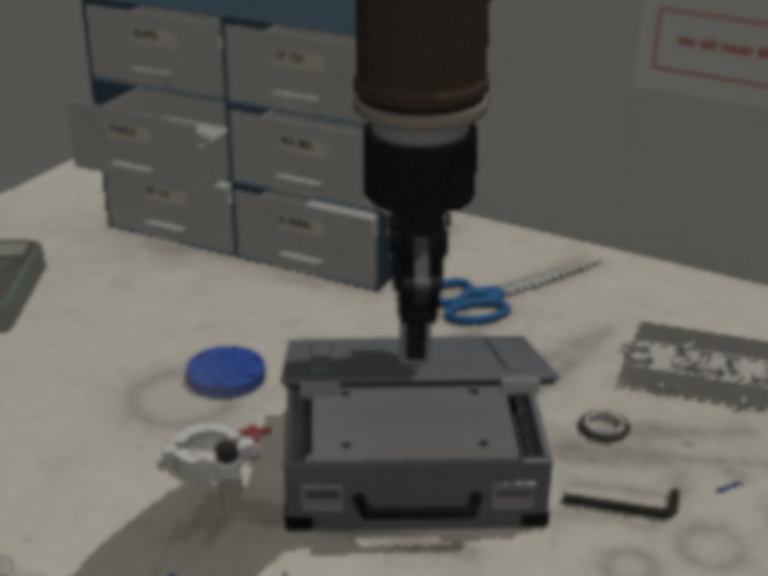

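drive_tool --deltas '[{"turn":[0,0,0],"travel":[-0.4,0,1.1],"jaw":255},{"turn":[0,0,0],"travel":[-0.3,0,1.1],"jaw":255},{"turn":[0,0,0],"travel":[-0.2,0,0.8],"jaw":255},{"turn":[0,0,0],"travel":[-0.1,0,0.5],"jaw":255},{"turn":[0,0,0],"travel":[0,0,0.4],"jaw":255},{"turn":[0,0,0],"travel":[0,0,0.2],"jaw":255},{"turn":[0,0,0],"travel":[0,0,0.1],"jaw":255},{"turn":[0,0,0],"travel":[0,0,0],"jaw":255}]'

```text
clock: 12.65
ee_pos: [0.506, -0.1109, 0.0908]
tcp_rot: [3.019, 0.869, -0.003]
contact_force: [0.3, 0.0, 0.0]
gripper_width: 0.001
```

```bash
cat > chk.py <<'E'
from pl import *
import sys
rep()
c=cam('scene');np.savez('s_%s.npz'%sys.argv[1],**c)
cv2.imwrite('pics/s_%s.png'%sys.argv[1],cv2.resize(c['image'][40:280,160:480,::-1],None,fx=2.4,fy=2.4))
V=cloud(c); q=V.reshape(-1,3);q=q[~np.isnan(q).any(1)]
C=(q-O)@Rc*1000
for yb in (-45,45):
  m=(abs(C[:,1]-yb)<20)&(C[:,2]<120)&(C[:,2]>54)
  print([float(np.median(C[m&(C[:,0]>lo)&(C[:,0]<lo+10),2]).round(1)) for lo in range(-80,80,10)])
E
python3 chk.py 10
```

```text
t 12.65 tip_case(mm) [-32.3   0.6  68.8] zc [-0.002  0.    -1.   ] xc [ 1.    -0.006 -0.002] pitch -0.1 F [0.33 0.01 0.01] w 0.001 q [ 0.33  0.49 -0.29  1.99  0.21  0.7   0.47]
[68.4, 69.0, 69.2, 69.1, 69.1, 68.9, 69.3, 69.3, 69.3, 69.0, 69.6, 69.5, 69.3, 69.4, 69.2, 69.2]
[68.7, 69.1, 69.1, 69.0, 69.2, 69.1, 69.3, 69.2, 69.3, 68.9, 69.5, 69.1, 69.2, 69.2, 69.4, 69.0]
```

View pics/s_10.png

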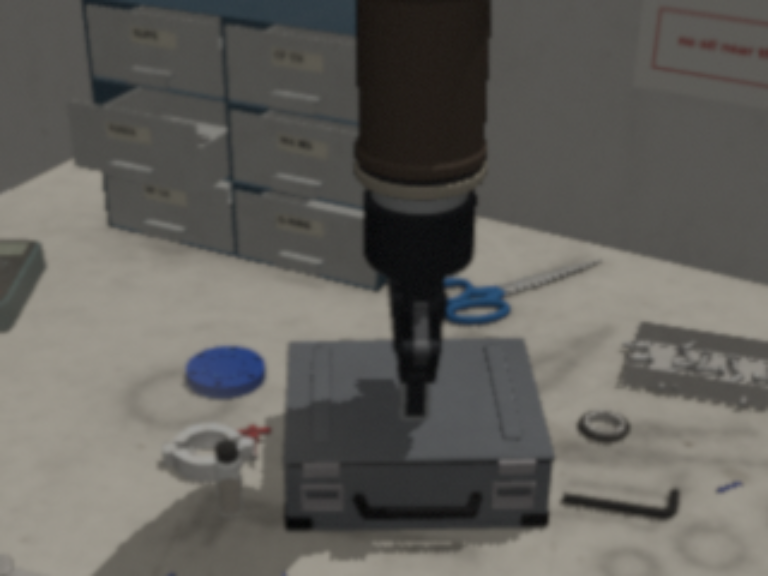

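The lid looks shut: its top is level at about 69 mm. I'll press it lightly to be sure, then withdraw straight up.

drive_tool --deltas '[{"turn":[0,0,0],"travel":[0,0,0.1],"jaw":255},{"turn":[0,0,0],"travel":[0,0,0.1],"jaw":255},{"turn":[0,0,0],"travel":[0,0,0.1],"jaw":255},{"turn":[0,0,0],"travel":[0,0,0],"jaw":255},{"turn":[0,0,0],"travel":[0,0,0],"jaw":255},{"turn":[0,0,0],"travel":[0,0,0],"jaw":255},{"turn":[0,0,0],"travel":[0,0,0],"jaw":255},{"turn":[0,0,0],"travel":[0,0,0],"jaw":255}]'

```text
clock: 13.7
ee_pos: [0.5063, -0.1108, 0.0902]
tcp_rot: [3.017, 0.868, -0.001]
contact_force: [-9.8, 1.3, 34.8]
gripper_width: -0.0
```

drive_tool --deltas '[{"turn":[0,0,0],"travel":[0,0,-0.5],"jaw":255},{"turn":[0,0,0],"travel":[0,0,-2],"jaw":255},{"turn":[0,0,0],"travel":[0,0,-4],"jaw":255},{"turn":[0,0,0],"travel":[0,0,-5],"jaw":255},{"turn":[0,0,0],"travel":[0,0,-4],"jaw":255},{"turn":[0,0,0],"travel":[0,0,-2],"jaw":255},{"turn":[0,0,0],"travel":[0,0,0],"jaw":255},{"turn":[0,0,0],"travel":[0,0,0],"jaw":255}]'

```text
clock: 14.7
ee_pos: [0.5057, -0.1108, 0.2617]
tcp_rot: [-3.019, -0.869, 0.005]
contact_force: [0.1, -1.1, 0.5]
gripper_width: -0.001
```

```bash
python3 chk.py 11
```

```text
t 14.70 tip_case(mm) [-32.6   0.8 239.7] zc [-0.003  0.001 -1.   ] xc [ 1.    -0.006 -0.003] pitch -0.2 F [ 0.12 -1.14  0.47] w -0.001 q [ 0.38  0.28 -0.33  1.8   0.1   1.09  0.57]
[68.3, 68.8, 69.2, 69.1, 69.0, 69.1, 69.0, 69.2, 69.1, 69.2, 69.0, 69.4, 69.5, 69.4, 69.1, 69.0]
[68.6, 69.3, 69.3, 69.3, 69.1, 69.3, 69.2, 69.3, 69.1, 69.2, 69.5, 69.3, 69.3, 69.2, 69.4, 68.9]
```

View pics/s_11.png

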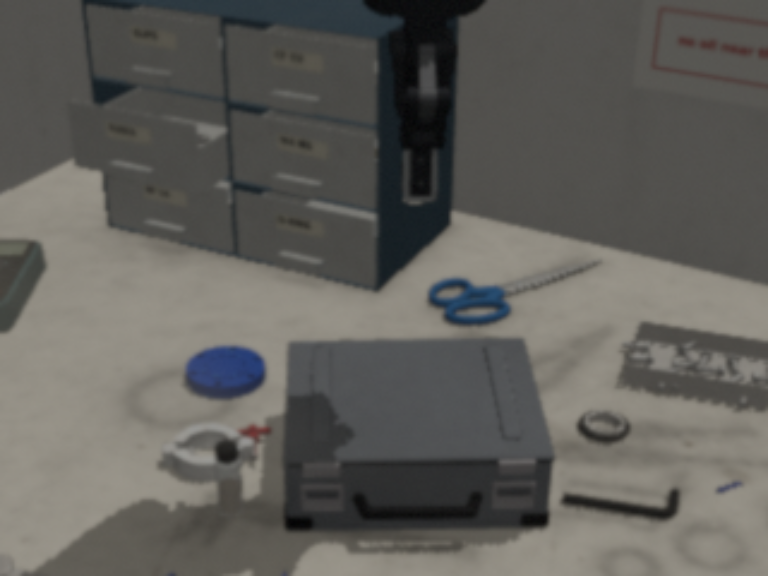

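The lid is flat and shut, and the arm is clear of it. The clamp (215,448), vial (228,455), ring (604,425) and hex key (620,508) stand where they did. I'm handing the job in.

```bash
python3 -c "
from workcell import workorder; print(workorder.job_done())"
```

```text
the job is handed in; nothing more can be done
None
```

I pushed the flap down flat from its front face with closed fingers while the lid was still at about 90°. Then I pushed the lid shut from behind on its outer face, pressed it lightly, and drew the arm up clear. I handed the job in at about 15 s of the 54 s allowed.

- **Flap:** before the lid was closed, depth readings put its upper face level at 50.5 mm, so its angle was about 0. I could not see it again afterwards.
- **Lid:** the top reads level at 69 mm after the arm withdrew, so it is shut.
- **Bystanders:** the clamp, vial, ring and hex key look unmoved by eye, and the vial stands. I did not measure their positions.
- **Parts in the case:** I did not touch them. I could not check them once the flap covered them.
- **Forces:** the final presses read about 49 N on the flap and 36 N on the lid, both through the fingertips. That is more than I needed, but well under the 120 N wrist limit.

No check failed or disagreed with another.

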